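Fetch a routing template from the bench drawer and set it on the easel

ROBOT

A 6-joint arm with a two-finger parallel gripper is mounted at the origin on the work surface. World frame = base frame: x ahead of the robot, y to its left, z up, the work surface at z = 0. Lengths are in mm, angles in rad, forces in N, time in s.
With the tool pointing down it reaches from about 200 to 875 mm from the base axis. Payload 3.4 kg.
Tool frame: the origin (TCP) lies on the centre line of the jaws, within the pads' length; the fingertips stand r.tip_extent ahead of it and the grasp point (between the pads) lies 3 mm ahead of it (r.tip_extent is the distance from the TCP to the fingertips, in mm); z points along the fingers, y is the line along which they close (so a half turn about z gives the same grasp; the last joint's range is limited). The gripper opens to 94 mm and grips with 3 to 60 N. Pads are 16 mm wide; open, the fingers measure 119 mm over their backs; the gripper's body (75 mm by 177 mm) begins 78 mm behind the grasp point.
Start: joints at [-1.342, 0.276, 1.505, -0, 1.361, -0.121], TCP at [197.059, -540.214, 227.493] pointing down, gripper open.
Joint ranges: [-2.89, 2.89], [-0.75, 2.08], [0.22, 2.7], [-1.18, 4.32], [0.11, 2.71], [-2.7, 2.7]. Speed limits (rad/s): [2.57, 2.57, 3.14, 3.14, 3.14, 3.14].

INTERFACE

Orientations are given as [roll, pitch, yaw] about the fixed x, y, z axes, in that order (R = Rz(yaw) Ry(pitch) Rx(roll)).
In Python, from plant import telemetry, viewer, order, r gives the robot as it stands. The module is installed in compiled form; this text tells all that it offers.
- The arm moves only by the shell command python3 -m inch 'ROWS' [FORCE]. ROWS is JSON, a list of rows, each a list of 5 numbers: the shift along the tool's x, y, z in mm, then the turn about the tool's z in rad, then the closure, from 0 (fully open) to 1 (shut). In form: [[x, y, z, spin, fingers], ...]. A call has exactly 10 rows; each row shifts and turns the commanded pose from where the row before left it, along the tool's axes as they then stand; what a row does not reach is not made up. A row lasts 1/8 s, in which the tool goes at most 62.5 mm and 10.7 degrees, less where a joint would pass 70% of its speed; a pose out of reach is approached as far as the arm can. A call is refused whole if a number of a shift passes 62.5 or a number of a turn 0.188, either way. A call with a gripper value outside its range is refused whole. The fingers move at their own pace and stop on an object; FORCE is the grip in N (left out, the last holds). Time passes only in rows, so rows that do not move let the fingers close, or fill a call up. It gives the time, the measured TCP pose, the force, the opening and the grip force at its end, in the units of the state.
- telemetry.get_state(): the state, without advancing time (a new reading comes with each control period).
- viewer.capture(name): name is "side" or "top"; returns a dict with "color" (480x640x3 uint8, red, green, blue), "fx", "fy", "cx", "cy" (pixels), "R" (3x3) and "t" (3): a world point X has camera coordinates R X + t. Camera axes: x right, y down, z forward; pixel columns grow to the right and rows downward; lengths in mm; the calibration is good to about 2 mm. A picture is of the moment at which its call begins. There is no depth.
- order.sign_off(): hands the job in; it is judged then, once.
The state is a dict: "time_s": time; "joint_pos": joint angles; "joint_velocities": joint speeds; "joint_efforts": joint torques, N m; "tcp_pos": TCP position; "ee_rot": TCP orientation; "contact_force": force on the tool from outside, world axes, zero at the start; "torque": the same for the moment, N m; "grip_width": finger opening in mm; "grasp_force": force on a finger pad.
Only numpy, scipy, OpenCV 4.12 (cv2) and the standard library are available. Lean on these libraries where they do the work, as an engineer would, in place of code of your own. Each camera call takes 0.05 s, during which the arm holds its last target. There are 200 camera calls.

TASK

Pull the grey cabinet's drawer well open by its handle, slide the widest of the three plywood routing templates up out of its slot, and stand it the same way up, centred, on the wooden easel: leaning flat against both rails with its lower edge on the ledge. The ledge is clamped at a different height each time, so let the template down gently until you feel it land; never drop it or press it hard. Leave the other two templates in their slots and the things on the bench where they are; the drawer may stay open.

Things in the scene. Friction and masses are not known exactly. Their poses are not given: they have to be found in the camera images.
- cabinet: Grey steel bench-top cabinet with one drawer, 273 deep (x) x 210 wide (y) x 170 high, fixed. Origin: centre of its underside; its own -x points out of the front; its top plate's front edge is at own x = -121 mm.
- holder (a point): In the drawer and moving with it: centre of the floor of the middle slot of a wooden holder with three slots along the cabinet's y, 11 wide, 60 deep, 38 mm apart along its x. The templates' upper edges stand 120 mm above this point, the top of the drawer front 144 mm above it, the drawer front's inner face 74 mm towards the handle.
- drawer (a joint): Drawer travel in m: 0 shut, 0.165 at its stop. The drawer slides along the cabinet's own -x. It runs stiffly (about 3 N and more).
- drawer_handle (a point): Middle of the drawer's handle, a level steel bar of 11 mm diameter, 110 mm long along the cabinet's y, held 35 mm off the drawer front (29 mm free behind the bar), 34 mm below the cabinet's top. Moves with the drawer.
- template_wide: The widest routing template: plywood plate 9 thick (own x) x 130 wide (own y) x 120 high (own z), about 0.1 kg, with one window 80 wide, 30 to 70 mm above its lower edge; solid above that. Origin: middle of its lower edge. It stands upright in one of three slots.
- template_mid: Plywood plate 9 x 100 x 120 high with two windows; origin and axes as for the wide one. To stay in its slot.
- template_narrow: Plywood plate 9 x 80 x 120 high with one small window; origin and axes as for the wide one. To stay in its slot.
- rest: The easel's two leaning rails, fixed. Origin: midway between their feet, on their front face. Own z runs up along the rails, 30 degrees off vertical; own -x points square out of the front face (forward and up); own y is level. Rails 150 long, 14 thick (x = 0 to 14), 20 wide, centred at y = -52 and +52 mm, 84 mm of free space between them.
- easel: The easel as a whole, fixed: origin under the centre of its 150 x 170 x 12 mm base board. A level rubber-faced aluminium ledge, 134 long, is clamped across the front of the rails, reaching 22 mm out from them; its upper face lies anywhere from 12 to 57 mm up the rails (along the rails' z): not measured, different each time.
- glue: Bystander: white glue bottle, 54 diameter x 130 high; origin under its centre.
- mug: Bystander: white mug, 80 diameter x 90 high, with handle; origin under its centre.
- sander: Bystander: cork sanding block with wooden grip, 120 x 60 x 40 high; origin under its centre.
There are look-alikes about, which are no part of the job. Of the things shaped like the easel, the wooden one is meant.

How it is judged:
By the outcome, as a careful person would: the job done as asked, in the order asked, and still so for the second after the job is handed in, with the robot touching nothing.
It also fails if it takes over 58 s, if anything falls off the work surface, if the arm or the gripper's body presses on something with over 40 N, if the wrist force passes 120 N, or if a joint passes its speed limit or range.

## Working session

There is one attempt and no reset: what is moved stays moved. The work goes in short steps, Python scripts to look and compute and a shell command to move; the robot and the scene stay as the last step left them, time stands still between calls to the robot, and variables do not carry over. Pictures are saved under pics/ and viewed, at most 10 in all, crops included, and the job is handed in when it is done.

```bash
mkdir -p pics
python3 - <<'E'
from plant import telemetry, viewer, order, r
import cv2,numpy as np
print(telemetry.get_state(), r.tip_extent)
for n in("side","top"):
    c=viewer.capture(n); cv2.imwrite(f"pics/{n}0.png",c["color"][...,::-1])
    print(n,c["fx"],c["fy"],c["cx"],c["cy"],np.round(c["R"],4).tolist(),np.round(c["t"],1).tolist())
E
```

```text
{'time_s': 0.0, 'joint_pos': array([-1.34196949e+00,  2.76541191e-01,  1.50611967e+00, -5.12708838e-06,
        1.36073579e+00, -1.20988426e-01]), 'joint_velocities': array([-4.75421612e-04, -8.43807215e-05, -4.10617873e-04, -2.79001819e-04,
       -6.22828992e-04, -1.14791137e-04]), 'joint_efforts': array([ 1.17114655e-04, -4.04589736e+01, -2.37234253e+01,  6.98768534e-02,
        3.44468944e-02, -1.33312697e-04]), 'tcp_pos': array([ 196.94091794, -539.63934855,  226.64078723]), 'ee_rot': array([-3.13980124e+00, -2.12754714e-04,  3.49816142e-01]), 'contact_force': array([-0.28380364, -0.12129456,  0.01212718]), 'torque': array([-0.06075343, -0.01265052, -0.01807936]), 'grasp_force': 0.0, 'grip_width': 93.9960950648261} 22.0
side 468.12301811677213 468.12301811677213 326.7330909530963 244.62435448396673 [[-0.9817, -0.1903, -0.0067], [-0.1778, 0.9287, -0.3255], [0.0682, -0.3183, -0.9455]] [575.7, 164.7, 1172.8]
top 501.79316882858814 501.79316882858814 323.33117218788016 241.89745670725543 [[0.014, -0.9992, -0.0364], [-0.9966, -0.011, -0.0822], [0.0817, 0.0374, -0.996]] [-14.0, 615.9, 1065.2]
```

View pics/side0.png

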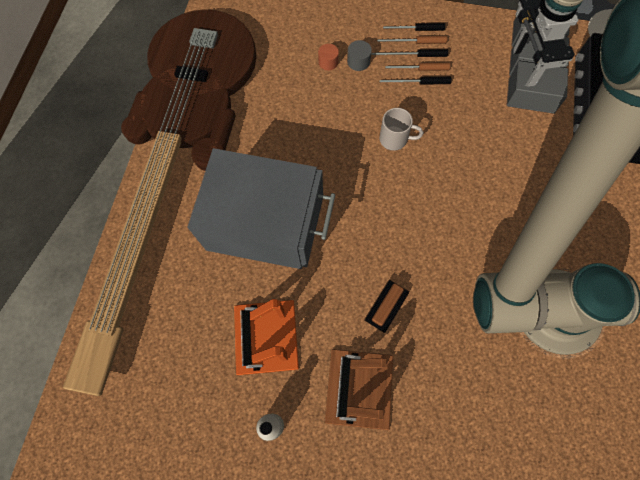

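View pics/top0.png

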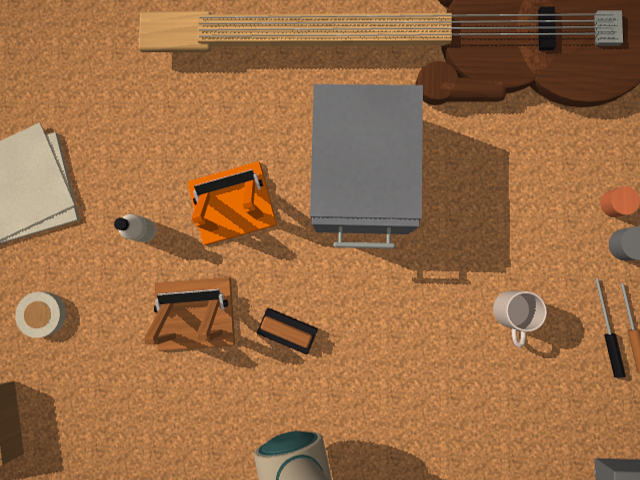

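The top view shows the cabinet with its front at row ~219 and its handle at (335–393, 244). The wooden easel is at (190, 315), with its black ledge on the far side at row ~298. The orange look-alike is at (232, 200), the sander at (287, 330), the mug at (520, 312) and the glue at (135, 228). The side view shows the same things from the other side.

```bash
cat > h.py <<'E'
import numpy as np, cv2
from plant import telemetry, viewer
np.set_printoptions(suppress=True,precision=1)
def cam(n): return viewer.capture(n)
def ray(c,u,v):
    R=np.array(c["R"]);t=np.array(c["t"])
    d=R.T@np.array([(u-c["cx"])/c["fx"],(v-c["cy"])/c["fy"],1]); return -R.T@t,d/np.linalg.norm(d)
def onz(c,u,v,z):
    o,d=ray(c,u,v); return o+d*(z-o[2])/d[2]
def tri(a,pa,b,pb):
    A=[];y=[]
    for c,p in((a,pa),(b,pb)):
        o,d=ray(c,*p);P=np.eye(3)-np.outer(d,d);A.append(P);y.append(P@o)
    return np.linalg.lstsq(np.vstack(A),np.hstack(y),rcond=None)[0]
def proj(c,X):
    p=np.array(c["R"])@np.array(X,float)+np.array(c["t"]); return np.array([c["fx"]*p[0]/p[2]+c["cx"],c["fy"]*p[1]/p[2]+c["cy"]])
def crop(c,u,v,w,h,s):
    return cv2.resize(np.ascontiguousarray(c["color"][v:v+h,u:u+w,::-1]),None,fx=s,fy=s,interpolation=cv2.INTER_CUBIC)
E
python3 - <<'E'
from h import *
s=cam("side");t=cam("top")
a=crop(t,140,265,100,100,4)[:300];b=crop(s,315,340,100,100,4)[:400]
a=crop(t,140,265,100,75,4) if 0 else crop(t,140,270,100,85,4)
b=crop(s,315,340,100,95,4)
H=380
a=cv2.copyMakeBorder(a,0,H-a.shape[0],0,0,0);b=b[:H]
cv2.imwrite("pics/easel.png",np.hstack([a,b]))
a=crop(t,300,75,133,190,3);b=crop(s,180,140,160,133,3)
b=cv2.copyMakeBorder(b,0,a.shape[0]-b.shape[0],0,0,0);a=a[:570,:320]if 0 else a
m=np.hstack([a[:, :399],b[:, :400]])
cv2.imwrite("pics/cab.png",m)
print(m.shape)
# vivid guesses
for p in [(313,86),(422,85),(420,219),(311,217)]: print(onz(t,*p,170))
for p in [(335,244),(393,244)]: print(onz(t,*p,136))
E
```

```text
(570, 799, 3)
[906.4  12.5 170. ]
[ 908.2 -196.9  170. ]
[ 649.2 -192.6  170. ]
[651.1  12.3 170. ]
[603.  -33.2 136. ]
[ 604.3 -145.8  136. ]
```

View pics/easel.png

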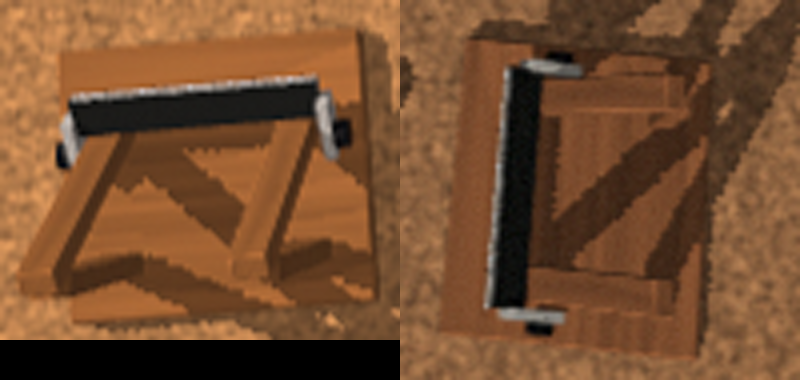

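View pics/cab.png

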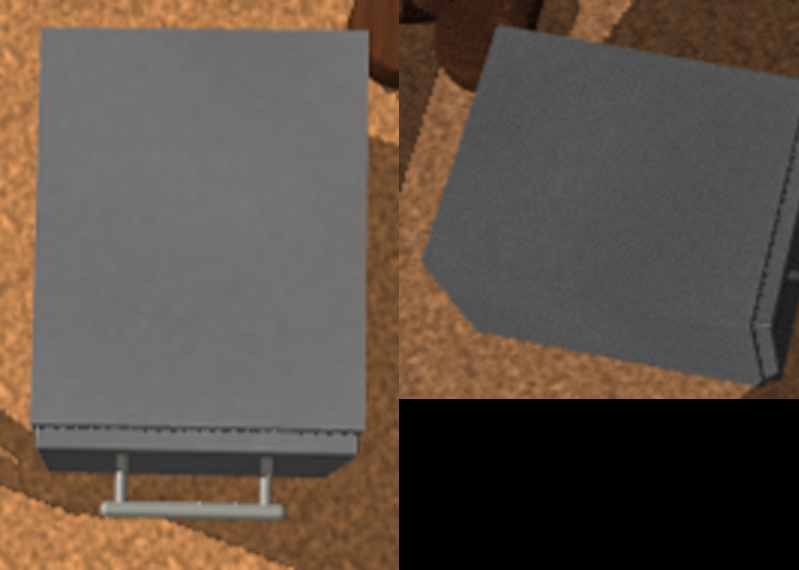

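Run:
```python
from h import *
s=cam("side");t=cam("top")
T=lambda x,y:(140+x/4,270+y/4); S=lambda x,y:(315+(x-400)/4,340+y/4)
pairs={'ledgeF+y':((70,100),(488,308)),'ledgeF-y':((316,80),(510,68)),'ledgeB+y':((75,137),(522,308)),'ledgeB-y':((320,118),(545,72)),
'railtop-y':((255,272),(683,92)),'railtop+y':((45,284),(670,295))}
for k,(a,b) in pairs.items(): print(k,tri(t,T(*a),s,S(*b)))
for p in [(60,50),(360,30),(378,300),(75,322)]: print('baseT',onz(t,*T(*p),12))
for p in [(440,330),(470,40),(712,60),(697,357)]: print('baseS',onz(s,*S(*p),12))
C=lambda x,y:(300+x/3,75+y/3); D=lambda x,y:(180+(x-400)/3,140+y/3)
for p in [(42,28),(369,31),(365,430),(32,424)]: print('cabT',onz(t,*C(*p),170))
for p in [(497,25),(752,325),(423,262)]: print('cabS',onz(s,*D(*p),170))
for p in [(101,510),(284,513)]: print('handle',onz(t,*C(*p),136))
print('handleS',[onz(s,*p,136) for p in[(332,196),(325,236)]])
```

```text
ledgeF+y [495.3 350.7  33.7]
ledgeF-y [507.5 217.2  32.3]
ledgeB+y [475.9 347.   34.1]
ledgeB-y [486.8 215.3  28.9]
railtop-y [414.7 221.4 126.3]
railtop+y [406.6 324.7 127.7]
baseT [522.9 365.4  12. ]
baseT [536.2 198.7  12. ]
baseT [389.8 184.5  12. ]
baseT [374.9 350.9  12. ]
baseS [519.1 368.   12. ]
baseS [532.7 203.5  12. ]
baseS [387.3 187.5  12. ]
baseS [371.6 354.2  12. ]
cabT [909.7  10.6 170. ]
cabT [ 907.6 -198.8  170. ]
cabT [ 650.5 -195.7  170. ]
cabT [652.4  13.  170. ]
cabS [ 906.1 -195.9  170. ]
cabS [649.5  15.6 170. ]
cabS [906.4  13.2 170. ]
handle [601.1 -30.7 136. ]
handle [ 600.4 -149.   136. ]
handleS [array([ 599.9, -141.2,  136. ]), array([596.9, -37.2, 136. ])]
```

```bash
python3 -m inch '[[40,-21,0,0,0.3],[53,-28,0,0,0.7],[53,-28,0,0,0.7],[53,-28,0,0,0.7],[53,-28,0,0,0.7],[53,-28,0,0,0.7],[53,-28,0,0,0.7],[53,-28,0,0,0.7],[53,-28,0,0,0.7],[40,-21,0,0,0.7]]'; python3 -m inch '[[0,0,0,-0.12,0.7],[0,0,0,-0.18,0.7],[0,0,0,-0.18,0.7],[0,0,0,-0.18,0.7],[0,0,0,-0.18,0.7],[0,0,0,-0.18,0.7],[0,0,0,-0.12,0.7],[0,0,0,-0.072,0.7],[0,0,0,0,0.7],[0,0,0,0,0.7]]'
```

```text
time_s: 1.55
tcp_pos: [580.8, -115.5, 227.4]
ee_rot: [3.141, -0.0, 0.351]
contact_force: [0.0, -1.2, -0.1]
grip_width: 28.0
grasp_force: 0.0
time_s: 2.8
tcp_pos: [579.4, -117.6, 227.4]
ee_rot: [-3.142, 0.0, 1.561]
contact_force: [0.3, -0.3, 0.6]
grip_width: 27.9
grasp_force: 0.0
```

```bash
python3 -m inch '[[14,10,0,0,0.7],[13,10,0,0,0.7],[0,0,15,0,0.7],[0,0,20,0,0.7],[0,0,20,0,0.7],[0,0,15,0,0.7],[0,0,10,0,0.7],[0,0,8,0,0.7],[0,0,0,0,0.7],[0,0,0,0,0.7]]'; python3 -m inch '[[0,0,0,0,0.8],[0,0,0,0,0.9],[0,0,0,0,0.95],[0,0,0,0,1],[0,0,0,0,1],[0,0,0,0,1],[0,0,0,0,1],[0,0,0,0,1],[0,0,0,0,1],[0,0,0,0,1]]' 30
```

```text
time_s: 4.05
tcp_pos: [600.0, -90.9, 140.0]
ee_rot: [3.14, 0.0, 1.562]
contact_force: [0.1, -0.3, 0.5]
grip_width: 28.1
grasp_force: 0.0
time_s: 5.3
tcp_pos: [600.0, -90.9, 140.0]
ee_rot: [3.141, 0.0, 1.562]
contact_force: [2.9, -0.8, 4.9]
grip_width: 10.1
grasp_force: 30.0
```

```bash
python3 -m inch '[[0,-5,0,0,1],[0,-12,0,0,1],[0,-18,0,0,1],[0,-20,0,0,1],[0,-20,0,0,1],[0,-20,0,0,1],[0,-20,0,0,1],[0,-20,0,0,1],[0,-15,0,0,1],[0,-8,0,0,1]]'; python3 -m inch '[[0,-3,0,0,1],[0,0,0,0,1],[0,0,0,0,1],[0,0,0,0,0.8],[0,0,0,0,0.7],[0,0,-20,0,0.7],[0,0,-30,0,0.7],[0,0,-40,0,0.7],[0,0,-50,0,0.7],[0,0,-20,0,0.7]]'; python3 -m inch '[[-60,0,0,0,0.7],[-60,0,0,0,0.7],[-60,0,0,0,0.7],[-30,0,0,0,0.7],[0,0,0,0,0.7],[0,0,0,0,0.7],[0,0,0,0,0.7],[0,0,0,0,0.7],[0,0,0,0,0.7],[0,0,0,0,0.7]]'
python3 - <<'E'
from h import *
s=cam("side");t=cam("top")
a=crop(t,280,190,160,150,2.5);b=crop(s,270,150,160,150,2.5)
cv2.imwrite("pics/drawer.png",np.hstack([a,b]))
E
```

```text
time_s: 6.55
tcp_pos: [440.8, -89.2, 139.9]
ee_rot: [3.141, -0.0, 1.562]
contact_force: [3.8, 0.4, 5.4]
grip_width: 9.9
grasp_force: 30.0
time_s: 7.8
tcp_pos: [438.6, -89.5, 301.4]
ee_rot: [3.14, 0.001, 1.562]
contact_force: [0.2, 0.4, -0.7]
grip_width: 28.0
grasp_force: 0.0
time_s: 9.05
tcp_pos: [436.8, -299.0, 299.6]
ee_rot: [3.141, 0.0, 1.562]
contact_force: [0.3, 0.0, 0.2]
grip_width: 28.2
grasp_force: 0.0
```

View pics/drawer.png

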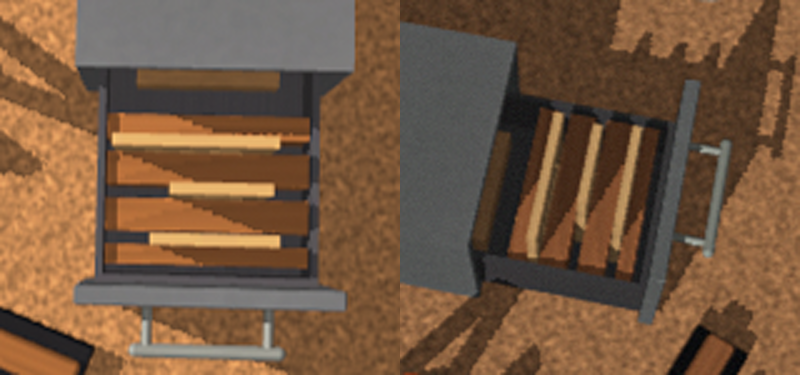

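The drawer is open by about 160 mm. The rear slot holds the widest template (top-view strip centre at about pixel (358, 246)), the middle slot the narrow one and the front slot the medium one.

Run:
```python
from h import *
s=cam("side");t=cam("top")
T=lambda x,y:(280+x/2.5,190+y/2.5); S=lambda x,y:(270+(x-400)/2.5,150+y/2.5)
for k,a,b in[('wide+y',(112,140),(533,255)),('wide-y',(280,143),(558,113)),('narrow+y',(169,189),(584,228)),('narrow-y',(275,190),(597,125)),('handle+y',(130,351),(709,250)),('handle-y',(282,354),(725,145))]: print(k,tri(t,T(*a),s,S(*b)))
# strip mask (bright tan)
hsv=cv2.cvtColor(t["color"],cv2.COLOR_RGB2HSV); m=((hsv[...,2]>190)&(hsv[...,1]<150)&(hsv[...,0]<30)).astype(np.uint8)
m[:225]=0;m[:, :300]=0;m[310:]=0;m[:,420:]=0
for c in cv2.findContours(m,0,2)[0]:
    if cv2.contourArea(c)>80:
        r=cv2.minAreaRect(c); b=cv2.boundingRect(c); print(r,b,[onz(t,*r[0],z) for z in(130,140)])
```

```text
wide+y [599.5 -11.9  91.4]
wide-y [ 597.8 -143.8  136. ]
narrow+y [559.2 -59.   61.1]
narrow-y [ 560.1 -140.6  131.2]
handle+y [436.1 -29.7 145.5]
handle-y [ 434.1 -147.3  121.4]
((365.49224853515625, 285.3407287597656), (51.077720642089844, 4.476117134094238), 1.3019527196884155) (340, 283, 52, 6) [array([523.6, -93.4, 130. ]), array([523.6, -92.9, 140. ])]
((368.5, 265.9999694824219), (3.999999523162842, 40.99999237060547), 90.0) (348, 264, 42, 5) [array([561.2, -98.9, 130. ]), array([560.9, -98.4, 140. ])]
((357.99969482421875, 245.5119171142578), (66.10031127929688, 4.593935966491699), 1.3639276027679443) (325, 243, 67, 6) [array([601. , -78.2, 130. ]), array([600.3, -77.9, 140. ])]
((308.9999694824219, 274.0), (17.999996185302734, 69.99998474121094), 0.0) (300, 239, 19, 71) [array([544.1,  16.9, 130. ]), array([543.9,  16.3, 140. ])]
```

```bash
python3 -m inch '[[30,20,0,0,0.7],[40,30,0,0,0.7],[40,30,0,0,0.7],[40,30,0,0,0.7],[40,30,0,0,0.7],[22.5,15,0,0,0.7],[10,6,0,0,0.7],[0,0,0,0,0.7],[0,0,20,0,0.7],[0,0,30,0,0.7]]';  python3 -m inch '[[0,0,30,0,0.7],[0,0,30,0,0.7],[0,0,20,0,0.7],[0,0,15,0,0.7],[0,0,10,0,0.7],[0,0,10,0,0.7],[0,0,6,0,0.7],[0,0,5,0,0.7],[0,0,0,0,0.7],[0,0,0,0,0.7]]'; python3 -m inch '[[0,0,0,0,0.8],[0,0,0,0,0.85],[0,0,0,0,0.9],[0,0,0,0,1],[0,0,0,0,1],[0,0,0,0,1],[0,0,0,0,1],[0,0,0,0,1],[0,0,0,0,1],[0,0,0,0,1]]' 15
```

```text
time_s: 10.5
tcp_pos: [599.7, -80.0, 250.2]
ee_rot: [3.139, 0.002, 1.56]
contact_force: [0.2, 0.1, -1.0]
grip_width: 28.3
grasp_force: 0.0
time_s: 11.75
tcp_pos: [600.0, -78.2, 123.8]
ee_rot: [3.141, 0.0, 1.562]
contact_force: [-0.3, -0.1, 0.2]
grip_width: 28.4
grasp_force: 0.0
time_s: 13.0
tcp_pos: [599.8, -78.3, 123.5]
ee_rot: [3.141, 0.0, 1.562]
contact_force: [0.2, -0.4, 1.6]
grip_width: 9.1
grasp_force: 15.0
```

```bash
python3 -m inch '[[0,0,-5,0,1],[0,0,-10,0,1],[0,0,-20,0,1],[0,0,-25,0,1],[0,0,-30,0,1],[0,0,-30,0,1],[0,0,-30,0,1],[0,0,-25,0,1],[0,0,-15,0,1],[0,0,-5,0,1]]'
python3 - <<'E'
from h import *
s=cam("side");t=cam("top")
a=crop(t,270,120,160,150,2.5);b=crop(s,230,100,160,150,2.5)
cv2.imwrite("pics/lift.png",np.hstack([a,b]))
print(telemetry.get_state()["contact_force"])
E
```

```text
time_s: 14.25
tcp_pos: [599.8, -78.3, 319.3]
ee_rot: [3.141, 0.0, 1.562]
contact_force: [0.2, 1.3, -1.2]
grip_width: 9.0
grasp_force: 15.0
[ 0.3  0.6 -1.9]
```

View pics/lift.png

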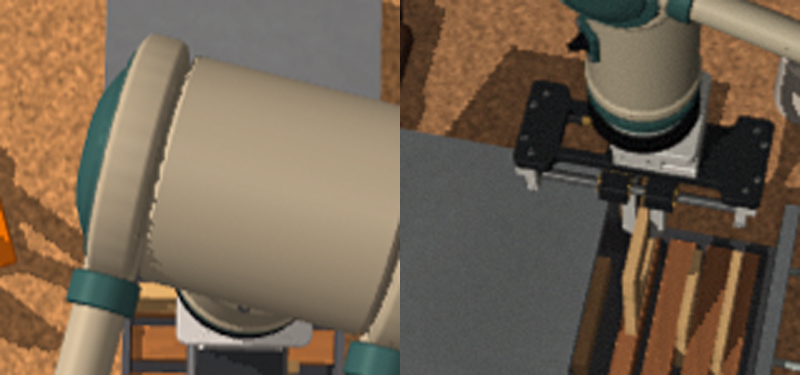

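The widest template is out and upright, and the other two are still in their slots (strips at (690, 300) and (730, 310) in the composite). The lower corner of the lifted plate shows at (632, 333). Next I move above the easel.

```bash
python3 -m inch '[[15,-5,0,0,1],[30,-9,0,0,1],[45,-14,0,0,1],[50,-15,0,0,1],[50,-15,0,0,1],[50,-15,0,0,1],[50,-15,0,0,1],[38,-12,0,0,1],[20,-7,0,0,1],[10,-4,0,0,1]]'; python3 -m inch '[[0,0,0,-0.05,1],[0,0,0,-0.048,1],[0,0,20,0,1],[0,0,30,0,1],[0,0,30,0,1],[0,0,20,0,1],[0,0,10,0,1],[0,0,0,0,1],[0,0,0,0,1],[0,0,0,0,1]]'
python3 - <<'E'
from h import *
s=cam("side");t=cam("top")
a=crop(t,140,240,160,150,2.5);b=crop(s,270,270,160,150,2.5)
cv2.imwrite("pics/over.png",np.hstack([a,b]))
o,d=ray(s,322.8,233.2); print("bottom corner at lift z",o+d*((-13-o[1])/d[1]))
E
```

```text
time_s: 15.6
tcp_pos: [490.3, 282.2, 317.6]
ee_rot: [-3.14, 0.001, 1.564]
contact_force: [0.2, -0.6, -0.8]
grip_width: 8.9
grasp_force: 15.0
time_s: 16.85
tcp_pos: [492.5, 280.9, 209.4]
ee_rot: [3.14, -0.0, 1.66]
contact_force: [0.0, 1.0, -0.5]
grip_width: 8.6
grasp_force: 15.0
bottom corner at lift z [596.1 -13.  219. ]
```

View pics/over.png

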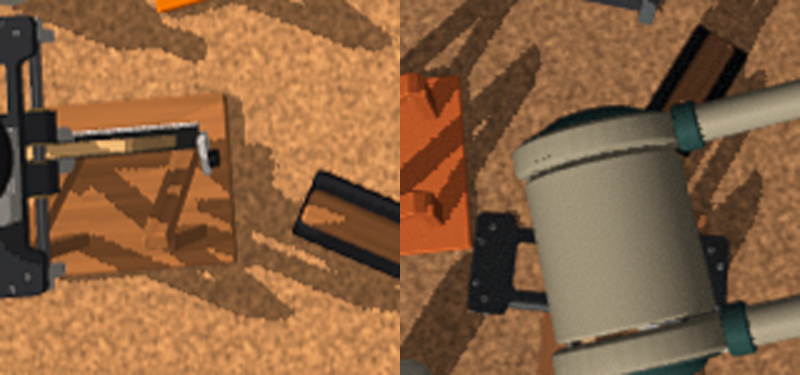

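```bash
python3 -m inch '[[0,0,12,0,1],[0,0,12,0,1],[0,0,10,0,1],[0,0,6,0,1],[0,0,4,0,1],[0,0,2,0,1],[0,0,2,0,1],[0,0,0,0,1],[0,0,0,0,1],[0,0,0,0,1]]' 8; for i in 1; do python3 -m inch '[[0,0,1,0,1],[0,0,1,0,1],[0,0,1,0,1],[0,0,1,0,1],[0,0,1,0,1],[0,0,1,0,1],[0,0,1,0,1],[0,0,1,0,1],[0,0,0,0,1],[0,0,0,0,1]]'; done
```

```text
time_s: 18.2
tcp_pos: [492.0, 280.7, 160.6]
ee_rot: [3.141, 0.0, 1.66]
contact_force: [0.6, -0.3, -1.9]
grip_width: 9.0
grasp_force: 8.0
time_s: 19.45
tcp_pos: [492.0, 280.7, 152.5]
ee_rot: [3.142, 0.0, 1.66]
contact_force: [0.9, 0.4, -0.9]
grip_width: 9.0
grasp_force: 8.0
```

```bash
python3 -m inch '[[0,0,1,0,1],[0,0,1,0,1],[0,0,1,0,1],[0,0,1,0,1],[0,0,1,0,1],[0,0,1,0,1],[0,0,0,0,1],[0,0,0,0,1],[0,0,0,0,1],[0,0,0,0,1]]'
```

```text
time_s: 20.7
tcp_pos: [492.0, 280.7, 146.5]
ee_rot: [3.141, 0.0, 1.66]
contact_force: [0.3, -0.1, -1.3]
grip_width: 9.1
grasp_force: 8.0
```

```bash
python3 -m inch '[[0,0,1,0,1],[0,0,1,0,1],[0,0,1,0,1],[0,0,1,0,1],[0,0,1,0,1],[0,0,0,0,1],[0,0,0,0,1],[0,0,0,0,1],[0,0,0,0,1],[0,0,0,0,1]]'
```

```text
time_s: 21.95
tcp_pos: [492.0, 280.6, 142.8]
ee_rot: [3.141, 0.0, 1.66]
contact_force: [-2.1, -0.7, 6.0]
grip_width: 9.1
grasp_force: 8.0
```

It has landed: 6 N upwards with a rearward component, so the ledge slopes in towards the rails. I'll ease off, then feel backwards for the rails.

```bash
python3 -m inch '[[0,0,-1,0,1],[0,0,-1,0,1],[0,0,0,0,1],[0,-1,0,0,1],[0,-1,0,0,1],[0,-1,0,0,1],[0,-1,0,0,1],[0,0,0,0,1],[0,0,0,0,1],[0,0,0,0,1]]'
```

```text
time_s: 23.2
tcp_pos: [488.0, 280.4, 143.4]
ee_rot: [3.141, 0.0, 1.66]
contact_force: [0.7, 0.4, -1.0]
grip_width: 8.8
grasp_force: 8.0
```

```bash
python3 -m inch '[[0,0,0,0,1],[0,-1,0,0,1],[0,-1,0,0,1],[0,-1,0,0,1],[0,0,0,0,1],[0,0,0,0,1],[0,0,0,0,1],[0,0,0,0,1],[0,0,0,0,1],[0,0,0,0,1]]'
```

```text
time_s: 24.45
tcp_pos: [485.0, 280.0, 143.4]
ee_rot: [-3.142, 0.0, 1.66]
contact_force: [0.5, -0.4, -1.2]
grip_width: 8.9
grasp_force: 8.0
```

```bash
python3 -m inch '[[0,0,1,0,1],[0,0,1,0,1],[0,0,1,0,1],[0,0,1,0,1],[0,0,0,0,1],[0,0,0,0,1],[0,0,0,0,1],[0,0,0,0,1],[0,0,0,0,1],[0,0,0,0,1]]'
```

```text
time_s: 25.7
tcp_pos: [485.4, 280.2, 139.6]
ee_rot: [3.141, -0.0, 1.66]
contact_force: [2.1, 0.3, -0.6]
grip_width: 8.8
grasp_force: 8.0
```

```bash
python3 -m inch '[[0,0.5,1,0,1],[0,0.5,1,0,1],[0,0,0,0,1],[0,0,0,0,1],[0,0,0,0,1],[0,0,0,0,1],[0,0,0,0,1],[0,0,0,0,1],[0,0,0,0,1],[0,0,0,0,1]]'
```

```text
time_s: 26.95
tcp_pos: [485.8, 280.3, 139.1]
ee_rot: [3.141, -0.0, 1.66]
contact_force: [-0.0, -0.4, 8.9]
grip_width: 9.0
grasp_force: 8.0
```

```bash
python3 -m inch '[[0,0,-0.7,0,1],[0,0,-0.5,0,1],[0,0,0,0,0.9],[0,0,0,0,0.89],[0,0,0,0,0.87],[0,0,0,0,0.85],[0,0,0,0,0.82],[0,0,0,0,0.79],[0,0,0,0,0.76],[0,0,0,0,0.76]]'
```

```text
time_s: 28.2
tcp_pos: [486.0, 280.2, 138.7]
ee_rot: [3.142, 0.0, 1.66]
contact_force: [-0.1, 0.1, -0.2]
grip_width: 22.2
grasp_force: 0.0
```

```bash
python3 -m inch '[[0,-4,0,0,0.75],[0,-5,0,0,0.74],[0,-5,0,0,0.72],[0,-5,0,0,0.70],[0,-5,0,0,0.68],[0,-5,0,0,0.66],[0,-5,0,0,0.64],[0,-4,0,0,0.62],[0,-2,0,0,0.62],[0,0,0,0,0.62]]'
python3 - <<'E'
from h import *
s=cam("side");t=cam("top")
a=crop(t,140,240,160,150,2.5);b=crop(s,270,290,160,150,2.5)
cv2.imwrite("pics/lean.png",np.hstack([a,b]))
E
```

```text
time_s: 29.45
tcp_pos: [446.0, 276.6, 138.7]
ee_rot: [-3.141, 0.0, 1.66]
contact_force: [-0.5, -1.0, 0.2]
grip_width: 35.9
grasp_force: 0.4
```

View pics/lean.png

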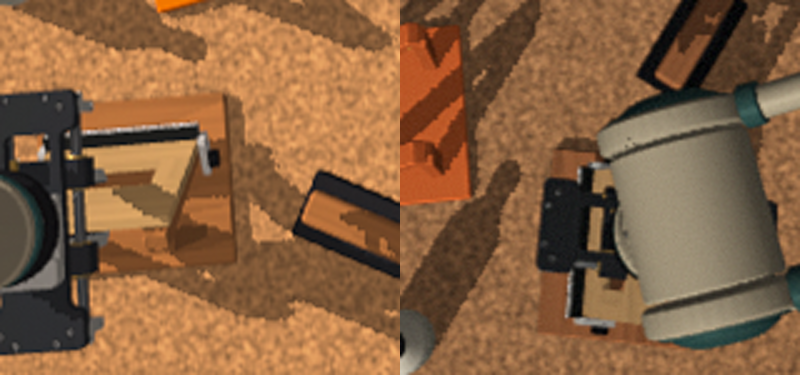

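The template is leaning back at the easel, lower edge on the ledge. I'll finish backing the finger off and then rise clear.

```bash
python3 -m inch '[[0,-3,0,0,0.6],[0,-3,0,0,0.57],[0,-3,0,0,0.54],[0,-1,0,0,0.53],[0,0,0,0,0.53],[0,0,0,0,0.53],[0,0,0,0,0.53],[0,0,-5,0,0.53],[0,0,-8,0,0.53],[0,0,-10,0,0.53]]'; python3 -m inch '[[0,0,-20,0,0.53],[0,0,-40,0,0.53],[0,0,-40,0,0.53],[0,0,-40,0,0.53],[0,0,-20,0,0.53],[-50,0,0,0,0.53],[-60,0,0,0,0.53],[-60,0,0,0,0.53],[-60,0,0,0,0.53],[-30,0,0,0,0.53]]'; python3 -m inch '[[-50,0,0,0,0.53],[-50,0,0,0,0.53],[-50,0,0,0,0.53],[-50,0,0,0,0.53],[-30,0,0,0,0.53],[0,0,0,0,0.53],[0,0,0,0,0.53],[0,0,0,0,0.53],[0,0,0,0,0.53],[0,0,0,0,0.53]]'
python3 - <<'E'
from h import *
s=cam("side");t=cam("top")
a=crop(t,140,260,100,100,4);b=crop(s,310,335,100,100,4)
cv2.imwrite("pics/done.png",np.hstack([a,b]))
E
```

```text
time_s: 30.8
tcp_pos: [436.3, 275.8, 162.3]
ee_rot: [3.141, 0.0, 1.66]
contact_force: [-0.7, -0.1, 0.3]
grip_width: 44.1
grasp_force: 0.0
time_s: 32.05
tcp_pos: [459.2, 14.1, 322.5]
ee_rot: [3.14, 0.001, 1.657]
contact_force: [0.2, -0.2, -1.2]
grip_width: 44.2
grasp_force: 0.0
time_s: 33.3
tcp_pos: [479.7, -211.7, 321.9]
ee_rot: [3.141, 0.0, 1.661]
contact_force: [0.6, 0.4, -0.3]
grip_width: 44.0
grasp_force: 0.0
```

View pics/done.png

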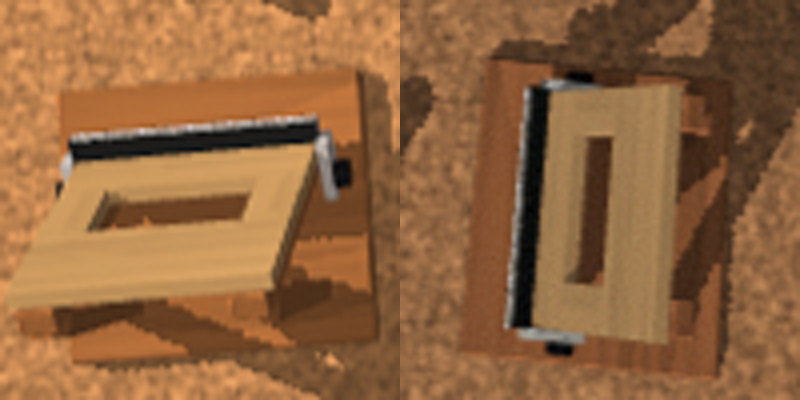

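The template lies flat on both rails, centred to within about 1 mm. Its lower edge is on the ledge, covering the rear ~9 mm of it, and the robot is clear.

```bash
python3 -c "
from plant import order
print(order.sign_off())"
```

```text
the job is handed in; nothing more can be done
None
```

The job is handed in at about 33 s: the drawer is open about 160 mm and the widest template leans flat and centred on the wooden easel, lower edge on the ledge, with the other templates still in their slots and nothing on the bench touched.

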